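Load the leaning tins into the pull-out tray

ROBOT

A 6-joint arm with a two-finger parallel gripper is mounted at the origin on the work surface. World frame = base frame: x ahead of the robot, y to its left, z up, the work surface at z = 0. Lengths are in m, angles in rad, forces in N, time in s.
With the tool pointing down it reaches from about 0.3 to 0.775 m from the base axis. Payload 14.6 kg.
Tool frame: the origin (TCP) lies midway between the tips of the shut fingers; the grasp point (between the pads) lies 19 mm behind it (tcp_to_grasp is the distance from the TCP to the grasp point, in m); z points along the fingers, y is the line along which they close (so a half turn about z gives the same grasp; the last joint's range is limited). The gripper opens to 94 mm and grips with 3 to 60 N. Pads are 16 mm wide; open, the fingers measure 119 mm over their backs; the gripper's body (75 mm by 177 mm) begins 78 mm behind the grasp point.
Start: joints at [-0.067, 0.3, 1.521, -0, 1.321, -0.067], TCP at [0.55, -0, 0.205] pointing down, gripper open.
Joint ranges: [-3.03, 3.03], [-0.79, 2.21], [0.23, 2.52], [-1.04, 4.18], [0, 3.07], [-2.55, 2.55]. Speed limits (rad/s): [2.22, 2.22, 2.57, 3.14, 3.14, 3.14].

INTERFACE

Orientations are given as [roll, pitch, yaw] about the fixed x, y, z axes, in that order (R = Rz(yaw) Ry(pitch) Rx(roll)).
In Python, from station import * gives the robot as it stands.
- The arm moves only by the tool send_rows, never from a script. Its argument "motion" is a list of rows, each a list of 3 entries, a list of its own where there are three numbers: the shift along the tool's x, y, z in units of 0.03 m (1.0 is 0.03 m), then the turn, a rotation vector about the tool's x, y, z in units of 0.12 rad (1.0 is 0.12 rad), then the opening, from -1 (shut) to 1 (fully open). In form: [[[x, y, z], [rx, ry, rz], grip], ...]. A call has 1 to 12 rows; each row shifts and turns the commanded pose from where the row before left it, along the tool's axes as they then stand; what a row does not reach is not made up. A row lasts 1/10 s, in which the tool goes at most 50 mm and 8.59 degrees, less where a joint would pass 70% of its speed; a pose out of reach is approached as far as the arm can. A call with a number of a shift or a turn outside -1 to 1 is refused whole. A call with a gripper value outside its range is refused whole. The fingers move at their own pace and stop on an object; "squeeze" is the grip in N (left out, the last holds). Time passes only in rows, so rows that do not move let the fingers close. It gives the time, the measured TCP pose, the force, the opening and the grip force at its end, in the units of the state.
- get_obs(): the state, without advancing time (a new reading comes with each control period).
- camera(name): name is "scene" or "side" or "wrist"; returns a dict with "pixels" (480x640x3 uint8, red, green, blue), "depth" (480x640 float32, m along the optical axis (not along the pixel's ray), 0 where there is no reading), "fx", "fy", "cx", "cy" (pixels), "rvec" (rotation vector, rad) and "tvec" (3), from world to camera coordinates, as OpenCV has them. Camera axes: x right, y down, z forward; pixel columns grow to the right and rows downward; lengths in m; the calibration is good to about 2 mm. A picture is of the moment at which its call begins.
- hand_in(): hands the job in; it is judged then, once.
The state is a dict: "time_s": time; "qpos": joint angles; "joint_vel": joint speeds; "tau": joint torques, N m; "ee_pos": TCP position; "eef_rot": TCP orientation; "force": force on the tool from outside, world axes, zero at the start; "moment": the same for the moment, N m; "grip_width": finger opening in m; "grip_force": force on a finger pad.
Only numpy, scipy, OpenCV 4.12 (cv2) and the standard library are available. Lean on these libraries where they do the work, as an engineer would, in place of code of your own. Each camera call takes 0.05 s, during which the arm holds its last target. There are 200 camera calls.

TASK

Pull the tray of the grey drawer unit all the way out by its tab. Then take the two aluminium tins out of their slanted wooden holders and stand them upright on the floor of the tray's front row, one per cell: the wide tin in the wide middle cell, the slim tin in either of the narrow cells to its left and right (not in the thin pen slots). Set them down rather than dropping them, leave the tray out, and leave the tape dispenser, the cup and the set square where they are.

Things in the scene. Friction and masses are not known exactly. Their poses are not given: they have to be found in the camera images.
- tray (a joint): slide of the light grey tray in the drawer unit, in m: 0 = fully in, 0.09 = all the way out (a stop). It moves along the unit's -x, towards the robot, with about 2 N of friction. The tray is 132 mm deep (x), 212 mm wide (y) and 28 mm high, in two rows: from left to right a narrow cell, an 18 mm pen slot, the wide cell, another pen slot, a narrow cell. The rear row stays under the unit's roof
- tray_tab (a point): grip point of the tray's pull tab, an upright plastic fin in the middle of the tray's front: 10 mm thick (y), 26 mm deep (x), its top 12 mm above this point and its foot 40 mm below it. Axes: x into the unit, y left, z up; it moves with the tray
- cell_left (a point): middle of the floor of the left narrow cell of the tray's front row, 46 mm wide (y) and 60 mm deep (x) inside. Its walls stand 25 mm above the floor and are 4 mm thick. Axes: x into the drawer unit, y to the left as seen from the front (robot side), z up; it moves with the tray
- cell_middle (a point): middle of the floor of the wide middle cell of the tray's front row, 60 mm wide (y) and 60 mm deep (x) inside. Its walls stand 25 mm above the floor and are 4 mm thick. Axes: x into the drawer unit, y to the left as seen from the front (robot side), z up; it moves with the tray
- cell_right (a point): middle of the floor of the right narrow cell of the tray's front row, 46 mm wide (y) and 60 mm deep (x) inside. Its walls stand 25 mm above the floor and are 4 mm thick. Axes: x into the drawer unit, y to the left as seen from the front (robot side), z up; it moves with the tray
- unit: fixed grey plastic drawer unit, 150 mm deep (x), 224 mm wide (y), 125 mm high, with a shut drawer front below and above it a bay open at the front, from which the tray comes out. Origin: centre of its underside; its front face is 75 mm towards -x, z up
- wide_tin: wide aluminium tin, a plain closed cylinder 50 mm across and 65 mm tall, its steel lid (top 15 mm) of the same diameter. Origin: centre of its underside; z: its own axis, towards the lid. At the start it leans 35 degrees from upright in its holder
- slim_tin: slim aluminium tin, a plain closed cylinder 36 mm across and 72 mm tall, its steel lid (top 15 mm) of the same diameter. Origin: centre of its underside; z: its own axis, towards the lid. At the start it leans 35 degrees from upright in its holder
- wide_holder: fixed wooden holder of the wide tin: a 74 x 74 x 30 mm block, tilted 35 degrees, on a low foot, with a square pocket 55 mm wide and 22 mm deep along the tilted axis, so that the tin sticks out 43 mm along that axis, its lid end leaning towards the holder's -x (roughly to the robot's right). Origin: on the desk under the block's middle; z up. Left and right may be swapped
- slim_holder: fixed wooden holder of the slim tin: a 74 x 74 x 30 mm block, tilted 35 degrees, on a low foot, with a square pocket 41 mm wide and 22 mm deep along the tilted axis, so that the tin sticks out 50 mm along that axis, its lid end leaning towards the holder's -x (roughly to the robot's right). Origin: on the desk under the block's middle; z up. Left and right may be swapped
- dispenser: chrome tape dispenser, 135 mm long (x), 55 mm wide, 88 mm high, standing on the desk. Origin: centre of its underside. To be left alone
- cup: black silicone cup, 72 mm across the rim and 85 mm high, standing on the desk. Origin: centre of its underside. To be left alone
- set_square: flat wooden set square, about 120 x 120 mm and 5 mm thick, lying on the desk. Origin: within the triangle, on its underside. To be left alone

How it is judged:
By the outcome, as a careful person would: the job done as asked, in the order asked, and still so for the second after the job is handed in, with the robot touching nothing.
It also fails if it takes over 64 s, if anything falls off the work surface, if the arm or the gripper's body presses on something with over 40 N, if the wrist force passes 120 N, or if a joint passes its speed limit or range.

## Working session

There is one attempt and no reset: what is moved stays moved. The work goes in short steps, Python scripts to look and compute and a tool call to move; the robot and the scene stay as the last step left them, time stands still between calls to the robot, and variables do not carry over. Pictures are saved under pics/ and viewed, at most 10 in all, crops included, and the job is handed in when it is done.

Besides the shell and the picture viewer there is one more tool, called after "Request:" as name(argument=value, ...) on one line, values as JSON. send_rows: Moves the arm, as the interface text tells. Its arguments: {"type":"object","properties":{"motion":{"type":"array"},"squeeze":{"type":"number"}},"required":["motion"]}

```bash
mkdir -p pics; ls; cat > h.py <<'E'
from station import *
import numpy as np, cv2
from scipy.spatial.transform import Rotation as Ro
def snap(n,f=None):
    c=camera(n); c['R']=cv2.Rodrigues(np.array(c['rvec'],float))[0]; c['t']=np.array(c['tvec'],float).ravel()
    if f: cv2.imwrite('pics/'+f,c['pixels'][:,:,::-1])
    return c
def cloud(c):
    v,u=np.mgrid[:480,:640]; d=c['depth']
    P=np.stack([(u-c['cx'])/c['fx']*d,(v-c['cy'])/c['fy']*d,d],-1)
    W=(P-c['t'])@c['R']; W[d==0]=np.nan
    return W
E
python3 - <<'E'
from h import *
o=get_obs(); print({k:np.round(v,3) for k,v in o.items()})
for n in('scene','side'):
    c=snap(n,n+'0.png'); np.savez(n+'0.npz',W=cloud(c),p=c['pixels']); print(n,np.round(-c['R'].T@c['t'],3),c['fx'])
E
```

```text
pics
{'time_s': np.float64(0.0), 'qpos': array([-0.067,  0.3  ,  1.522,  0.   ,  1.321, -0.067]), 'joint_vel': array([-0.001,  0.001,  0.   ,  0.   , -0.   ,  0.   ]), 'tau': array([-2.0000e-03, -5.3181e+01, -3.5274e+01,  7.1000e-02,  2.4000e-02,
       -0.0000e+00]), 'ee_pos': array([0.55 , 0.   , 0.205]), 'eef_rot': array([-3.14 , -0.   ,  1.571]), 'force': array([ 0.397,  0.301, -0.637]), 'moment': array([0.022, 0.019, 0.054]), 'grip_force': np.float64(0.0), 'grip_width': np.float64(0.094)}
scene [1.349 0.697 0.856] 551.7426342648073
side [ 0.24  -0.904  0.939] 547.0862748197476
```

View pics/scene0.png

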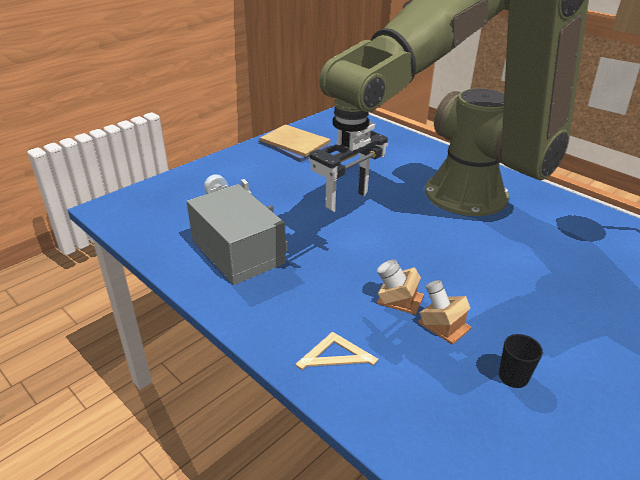

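View pics/side0.png

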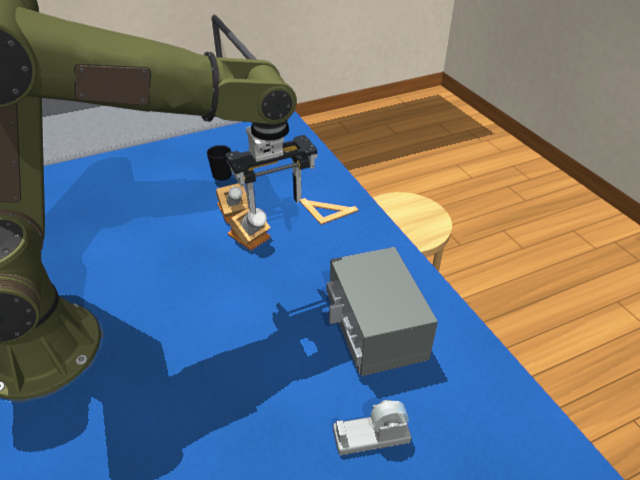

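The scene view shows the unit's back and left side at about (235,230), the wide tin at (390,272) and the slim tin at (436,295). The side view shows the tray front and tab at about (335,300), the wide tin at (256,218) and the slim tin at (236,193). The set square, cup and dispenser are all clear of these.

```bash
python3 - <<'E'
from h import *
for n in('scene','side'):
    z=np.load(n+'0.npz'); W=z['W']; p=z['p'].astype(int); hsv=cv2.cvtColor(z['p'],cv2.COLOR_RGB2HSV).astype(int)
    m=np.isfinite(W[...,0])&(abs(W[...,2]-.125)<.006)&(hsv[...,1]<60)&(W[...,0]>.45)&(W[...,0]<1)
    if n=='scene': m[:, 300:]=0
    else: m[:240]=0; m[:,:300]=0;m[385:]=0
    k=cv2.morphologyEx(m.astype(np.uint8),cv2.MORPH_OPEN,np.ones((5,5)))>0
    P=W[k]; r=cv2.minAreaRect((P[:,:2]*1000).astype(np.float32)); print(n,'roof',k.sum(),np.median(P[:,2]),r)
    # desk z
    b=(hsv[...,0]>100)&(hsv[...,0]<125)&(hsv[...,1]>120); print('desk',np.nanmedian(W[b][:,2]))
    # tins: grey px near the holders
    g=(hsv[...,1]<50)&np.isfinite(W[...,0])
    boxes={'scene':[(375,255,410,290),(425,278,452,308)],'side':[(244,205,270,232),(228,184,246,204)]}[n]
    for x0,y0,x1,y1 in boxes:
        mm=np.zeros_like(g); mm[y0:y1,x0:x1]=g[y0:y1,x0:x1]; Q=W[mm]; 
        print('tin',len(Q),Q.mean(0).round(3),Q.min(0).round(3),Q.max(0).round(3))
    # wood
    wd=(hsv[...,0]>5)&(hsv[...,0]<25)&(hsv[...,1]>80)&np.isfinite(W[...,0])
    wd=wd&(W[...,2]>.01)&(W[...,2]<.12)&(W[...,0]<.9)&(W[...,0]>.2)&(W[...,1]>.1)
    nn,l,st,ce=cv2.connectedComponentsWithStats(wd.astype(np.uint8))
    for i in range(1,nn):
        if st[i,4]>100: Q=W[l==i]; print('wood',st[i],Q.min(0).round(3),Q.max(0).round(3))
z=np.load('side0.npz'); W=z['W']; c=z['p']
for v in range(270,345,5): print(v,[tuple((W[v,u]*1000).round().astype(int)) if np.isfinite(W[v,u,0]) else 0 for u in range(320,350,4)])
def crop(n,x,y,w,h,s): return cv2.resize(cv2.imread(f'pics/{n}0.png')[y:y+h,x:x+w],None,fx=s,fy=s,interpolation=cv2.INTER_CUBIC)
A=np.hstack([crop('side',300,235,100,150,4),np.vstack([crop('side',205,170,80,60,5)[:300],crop('scene',370,250,100,75,4)])])
cv2.imwrite('pics/a.png',A); print(A.shape)
E
```

```text
scene roof 3055 0.12380118758438267 ((680.3026733398438, -247.31439208984375), (231.17202758789062, 151.7615966796875), 80.43404388427734)
desk -0.0009443768062951046
tin 567 [0.546 0.143 0.077] [ 0.426  0.044 -0.003] [0.567 0.172 0.102]
tin 437 [0.532 0.257 0.079] [ 0.431  0.22  -0.002] [0.544 0.282 0.104]
wood [379 268  41  41 764] [0.485 0.122 0.01 ] [0.578 0.206 0.077]
wood [ 420  296   50   41 1062] [0.487 0.238 0.01 ] [0.565 0.316 0.079]
side roof 5806 0.12466490873312863 ((679.8712768554688, -248.40765380859375), (227.3314971923828, 150.61935424804688), 80.76118469238281)
desk -0.000250743774122036
tin 445 [0.529 0.106 0.096] [ 0.49  -0.01  -0.001] [0.59  0.187 0.232]
tin 220 [0.52  0.233 0.088] [ 0.469 -0.034 -0.001] [0.586 0.406 0.308]
wood [ 217  183   53   62 1041] [0.481 0.103 0.01 ] [0.575 0.311 0.107]
270 [(np.int64(644), np.int64(-31), np.int64(-2)), (np.int64(652), np.int64(-37), np.int64(-1)), (np.int64(660), np.int64(-42), np.int64(0)), (np.int64(628), np.int64(-129), np.int64(92)), (np.int64(619), np.int64(-166), np.int64(127)), (np.int64(628), np.int64(-168), np.i
[... 4729 characters left out ...]
, np.int64(-223), np.int64(3)), (np.int64(575), np.int64(-223), np.int64(-1)), (np.int64(583), np.int64(-226), np.int64(-2)), (np.int64(590), np.int64(-231), np.int64(0)), (np.int64(598), np.int64(-235), np.int64(0)), (np.int64(592), np.int64(-264), np.int64(36)), (np.int64(590), np.int64(-283), np.int64(59))]
340 [(np.int64(552), np.int64(-230), np.int64(1)), (np.int64(560), np.int64(-232), np.int64(0)), (np.int64(568), np.int64(-237), np.int64(2)), (np.int64(577), np.int64(-239), np.int64(-1)), (np.int64(584), np.int64(-243), np.int64(0)), (np.int64(591), np.int64(-249), np.int64(3)), (np.int64(599), np.int64(-252), np.int64(2)), (np.int64(589), np.int64(-287), np.int64(48))]
(600, 800, 3)
```

View pics/a.png

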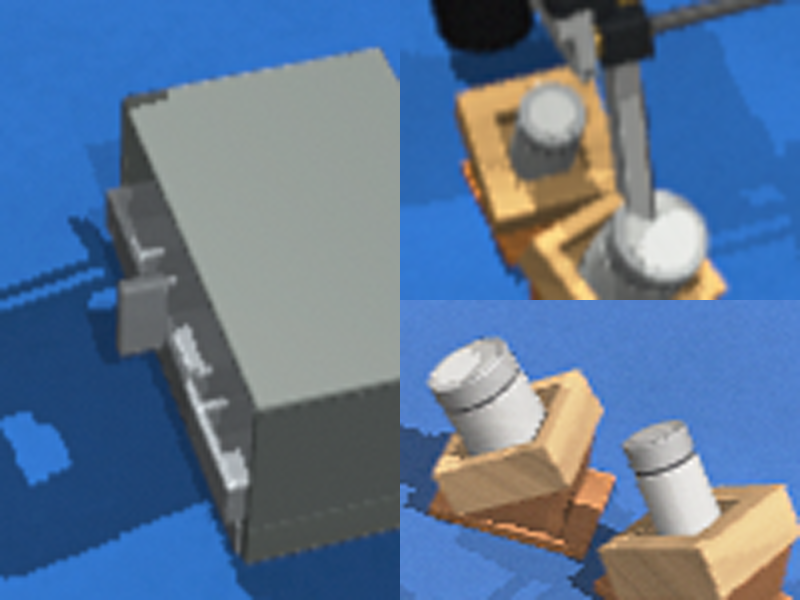

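The crop shows the tab clearly at the tray front (side pixel about (336,313)), and both tins leaning in their pockets. From the roof fit, the unit is at (0.680, -0.248) with yaw about -9.4°, so the tab is near (0.587, -0.233) with its top at about z 0.10. I'll move above the tab with the gripper turned.

Request:
send_rows(motion=[[[-0.97, 0.15, 0], [0, 0, 0], 1], [[-0.97, 0.15, 0], [0, 0, 0], 1], [[-0.97, 0.15, 0], [0, 0, 0], 1], [[-0.97, 0.15, 0], [0, 0, 0], 1], [[-0.97, 0.15, 0], [0, 0, 0], 1], [[-0.97, 0.15, 0], [0, 0, 0], 1], [[-0.97, 0.15, 0], [0, 0, 0], 1], [[-0.97, 0.15, 0], [0, 0, 0], 1]])

```text
time_s: 0.9
ee_pos: [0.5859, -0.234, 0.2051]
eef_rot: [-3.141, -0.0, 1.571]
force: [0.7, -0.4, -0.0]
grip_width: 0.0941
grip_force: 0.0
```

Request:
send_rows(motion=[[[0, 0, 0], [0, 0, 1], 0], [[0, 0, 0], [0, 0, 1], 0], [[0, 0, 0], [0, 0, 1], 0], [[0, 0, 0], [0, 0, 1], 0], [[0, 0, 0], [0, 0, 1], 0], [[0, 0, 0], [0, 0, 1], 0], [[0, 0, 0], [0, 0, 1], 0], [[0, 0, 0], [0, 0, 1], 0], [[0, 0, 0], [0, 0, 1], 0], [[0, 0, 0], [0, 0, 1], 0], [[0, 0, 0], [0, 0, 1], 0], [[0, 0, 0], [0, 0, 1], 0]])

```text
time_s: 2.1
ee_pos: [0.5858, -0.2327, 0.205]
eef_rot: [-3.141, 0.001, 0.126]
force: [-0.1, -0.7, 0.6]
grip_width: 0.0472
grip_force: 0.0
```

Request:
send_rows(motion=[[[0, 0, 0], [0, 0, 1], 0], [[0, 0, 0], [0, 0, 1], 0], [[0, 0, 0], [0, 0, 0.46], 0], [[0, 0, 0], [0, 0, 0], 0]])

```text
time_s: 2.5
ee_pos: [0.5859, -0.2327, 0.205]
eef_rot: [-3.141, 0.001, -0.165]
force: [0.9, -0.3, -0.5]
grip_width: 0.0467
grip_force: 0.0
```

```bash
cat >> h.py <<'E'
def goto(pos,R=None):
    """print tool-frame shift (units) and turn (units) from the present pose"""
    o=get_obs(); Rc=Ro.from_euler('xyz',o['eef_rot']); d=np.array(pos)-o['ee_pos']
    print('t',round(float(o['time_s']),2),'shift',(Rc.inv().apply(d)/.03).round(2), 'turn',None if R is None else ((Rc.inv()*R).as_rotvec()/.12).round(2), 'shift after turn',None if R is None else (R.inv().apply(d)/.03).round(2))
def cylfit(Q,r,h,x0):
    """capped cylinder through points: base centre, unit axis"""
    from scipy.optimize import least_squares
    def f(p):
        a=np.array([p[3],p[4],1]);a/=np.linalg.norm(a); d=Q-p[:3]; s=d@a; q=np.linalg.norm(d-np.outer(s,a),axis=1)
        dx=q-r; dz=abs(s-h/2)-h/2
        return np.hypot(np.maximum(dx,0),np.maximum(dz,0))+np.minimum(np.maximum(dx,dz),0)
    s=least_squares(f,x0,loss='soft_l1',f_scale=.002); a=np.array([s.x[3],s.x[4],1]);a/=np.linalg.norm(a)
    return s.x[:3],a,np.median(abs(f(s.x)))
E
python3 - <<'E'
from h import *
o=get_obs(); print(o['time_s'],o['ee_pos'].round(4),o['eef_rot'].round(3),o['qpos'].round(2))
c=snap('wrist','w1.png'); W=cloud(c); print('cam',(-c['R'].T@c['t']).round(3),c['fx'])
np.savez('w1.npz',W=W)
c=snap('side','side1.png'); W2=cloud(c); np.savez('side1.npz',W=W2,p=c['pixels'])
c=snap('scene','scene1.png'); W3=cloud(c); np.savez('scene1.npz',W=W3,p=c['pixels'])
for nm,w in(('w',W),('s',W2)):
    m=(w[...,2]>.075)&(w[...,2]<.106)&(w[...,0]<.602)&(w[...,0]>.56)&(abs(w[...,1]+.233)<.02)
    Q=w[m]; print(nm,len(Q)); 
    if len(Q): print(np.percentile(Q,[2,50,98],axis=0).round(4))
    m2=m&(w[...,2]>.095); Q=w[m2]; 
    if len(Q)>5: print('top',cv2.minAreaRect((Q[:,:2]*1000).astype(np.float32)),np.median(Q[:,2]))
for r,h,s,x0,lo,hi in((.025,.065,(255,),(.54,.17,.035,0,-.7),(.49,.09,.055),(.60,.20,.125)),(.018,.072,0,(.53,.28,.035,0,-.7),(.49,.2,.055),(.58,.31,.125))):
    Qs=[]
    for n,w in(('side1',W2),('scene1',W3)):
        p=np.load(n+'.npz')['p']; hsv=cv2.cvtColor(p,cv2.COLOR_RGB2HSV)
        m=(hsv[...,1]<55)&np.all((w>lo)&(w<hi),axis=-1); Qs.append(w[m])
        print(n,m.sum(),[x.round(4) for x in cylfit(w[m],r,h,x0)])
    print('both',[x.round(4) for x in cylfit(np.vstack(Qs),r,h,x0)])
E
```

```text
2.5 [ 0.5859 -0.2327  0.205 ] [-3.141e+00  1.000e-03 -1.650e-01] [-0.44  0.48  1.27 -0.    1.39  1.3 ]
cam [ 0.654 -0.243  0.384] 391.4209686077353
w 494
[[ 0.5741 -0.2382  0.0788]
 [ 0.5886 -0.2328  0.1012]
 [ 0.5987 -0.2272  0.1029]]
top ((586.0218505859375, -232.48410034179688), (9.034516334533691, 25.399656295776367), 80.56810760498047) 0.10143686790764085
s 146
[[ 0.5718 -0.2397  0.0769]
 [ 0.5831 -0.2362  0.093 ]
 [ 0.5963 -0.2282  0.104 ]]
top ((584.6241455078125, -233.20458984375), (11.797222137451172, 26.151708602905273), 82.87409973144531) 0.09980643742655092
side1 395 [array([0.5285, 0.1573, 0.0353]), array([ 0.2206, -0.5193,  0.8256]), np.float64(0.0011)]
scene1 535 [array([0.5271, 0.1578, 0.0348]), array([ 0.2275, -0.5371,  0.8122]), np.float64(0.0011)]
both [array([0.5278, 0.1572, 0.0349]), array([ 0.2222, -0.5261,  0.8209]), np.float64(0.0011)]
side1 198 [array([0.5262, 0.2848, 0.0427]), array([-0.0397, -0.7174,  0.6956]), np.float64(0.0018)]
scene1 432 [array([0.5234, 0.2784, 0.0346]), array([-0.0075, -0.5786,  0.8156]), np.float64(0.0009)]
both [array([0.5238, 0.2782, 0.0354]), array([-0.0134, -0.5804,  0.8142]), np.float64(0.0012)]
```

View pics/w1.png

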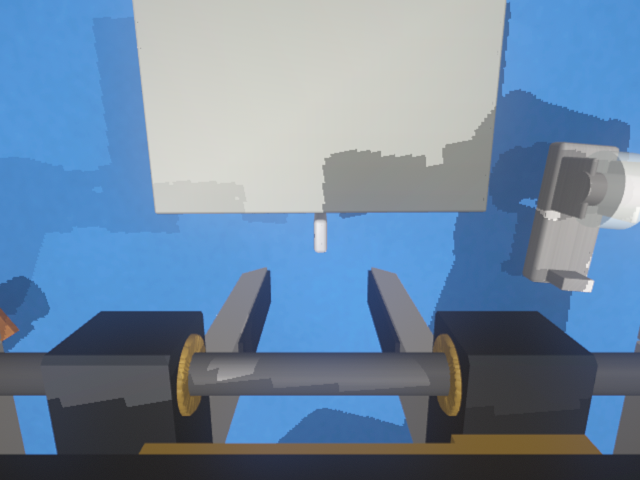

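Wrist view: the tab top is at (320,235), centred between the fingers, with no obstruction. The measured top is (0.586, -0.2325, 0.1015). I'll go down, grip and pull.

Request:
send_rows(motion=[[[0, 0, 0.9], [0, 0, 0], 0], [[0, 0, 0.9], [0, 0, 0], 0], [[0, 0, 0.9], [0, 0, 0], 0], [[0, 0, 0.9], [0, 0, 0], 0], [[0, 0, 0.93], [0, 0, 0], 0], [[0, 0, 0], [0, 0, 0], -1], [[0, 0, 0], [0, 0, 0], -1], [[0, 0, 0], [0, 0, 0], -1], [[0, 0, 0], [0, 0, 0], -1]], squeeze=25)

```text
time_s: 3.55
ee_pos: [0.5866, -0.2331, 0.0712]
eef_rot: [3.141, -0.002, -0.164]
force: [0.3, -0.2, 0.4]
grip_width: 0.0184
grip_force: 0.0
```

Request:
send_rows(motion=[[[0, 0, 0], [0, 0, 0], -1], [[-0.2, 0, 0], [0, 0, 0], -1], [[-0.3, 0, 0], [0, 0, 0], -1], [[-0.35, 0, 0], [0, 0, 0], -1], [[-0.35, 0, 0], [0, 0, 0], -1], [[-0.35, 0, 0], [0, 0, 0], -1], [[-0.35, 0, 0], [0, 0, 0], -1], [[-0.35, 0, 0], [0, 0, 0], -1], [[-0.3, 0, 0], [0, 0, 0], -1], [[-0.2, 0, 0], [0, 0, 0], -1], [[-0.15, 0, 0], [0, 0, 0], -1]])

```text
time_s: 4.65
ee_pos: [0.5029, -0.2205, 0.0711]
eef_rot: [3.138, -0.01, -0.165]
force: [24.6, -12.9, -11.0]
grip_width: 0.0099
grip_force: 25.0
```

Request:
send_rows(motion=[[[0, 0, 0], [0, 0, 0], -1], [[0, 0, 0], [0, 0, 0], -1]])

```text
time_s: 4.85
ee_pos: [0.5026, -0.2204, 0.0711]
eef_rot: [3.138, -0.008, -0.164]
force: [14.0, -11.9, -5.8]
grip_width: 0.0099
grip_force: 25.0
```

```bash
python3 - <<'E'
from h import *
o=get_obs(); print(o['time_s'],o['ee_pos'].round(4),o['force'].round(1),o['moment'].round(2))
a=np.load('side1.npz')['W']; c=snap('side'); W=cloud(c); cv2.imwrite('pics/s2.png',cv2.resize(c['pixels'][230:400,240:440,::-1],None,fx=3.5,fy=3.5,interpolation=2))
ex=np.array([.9866,-.163]);ey=np.array([.163,.9866]);u0=np.array([.680,-.248])
for nm,w in(('before',a),('after',W)):
    l=np.stack([(w[...,:2]-u0)@ex,(w[...,:2]-u0)@ey],-1)
    for y0,y1 in((-.10,-.02),(.02,.1)):
        m=(w[...,2]>.035)&(w[...,2]<.064)&(l[...,1]>y0)&(l[...,1]<y1)&(l[...,0]<0)&(l[...,0]>-.25)
        print(nm,y0,m.sum(),np.percentile(l[m][:,0],[1,5,50]).round(4) if m.sum() else '')
E
```

```text
4.85 [ 0.5026 -0.2204  0.0711] [ 14.  -11.9  -5.8] [-1.82 -2.56  0.15]
before -0.1 411 [-0.0845 -0.0842 -0.0731]
before 0.02 304 [-0.0853 -0.0849 -0.0672]
after -0.1 1421 [-0.1643 -0.1636 -0.1052]
after 0.02 712 [-0.1458 -0.1135 -0.0838]
```

View pics/s2.png

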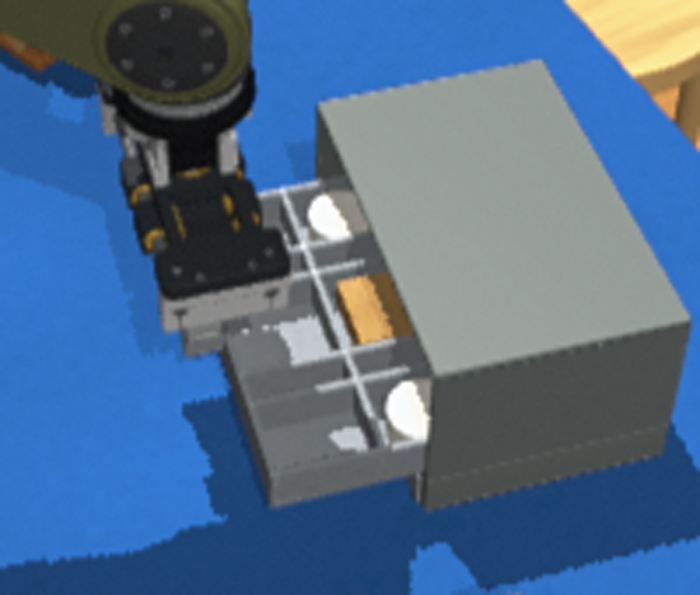

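The tray is nearly out, with its empty front row visible and contents in the rear row. It has moved about 80–84 mm with some sideways load. I'll ease the tool sideways a little and pull on to the stop.

Request:
send_rows(motion=[[[-0.05, 0.04, 0], [0, 0, 0], -1], [[-0.05, 0.02, 0], [0, 0, 0], -1], [[-0.05, 0, 0], [0, 0, 0], -1], [[-0.05, 0, 0], [0, 0, 0], -1]])

```text
time_s: 5.3
ee_pos: [0.498, -0.2198, 0.0713]
eef_rot: [3.141, -0.011, -0.164]
force: [28.8, -0.9, -8.4]
grip_width: 0.0097
grip_force: 25.0
```

Request:
send_rows(motion=[[[-0.06, 0, 0], [0, 0, 0], -1], [[-0.06, 0, 0], [0, 0, 0], -1], [[0, 0, 0], [0, 0, 0], -1]])

```text
time_s: 5.6
ee_pos: [0.4944, -0.2192, 0.0714]
eef_rot: [3.141, -0.011, -0.164]
force: [26.3, -0.5, -7.8]
grip_width: 0.0098
grip_force: 25.0
```

```bash
python3 - <<'E'
from h import *
o=get_obs(); print(o['time_s'],o['ee_pos'].round(4),o['force'].round(1))
c=snap('side'); w=cloud(c)
ex=np.array([.9866,-.163]);ey=np.array([.163,.9866]);u0=np.array([.680,-.248])
l=np.stack([(w[...,:2]-u0)@ex,(w[...,:2]-u0)@ey],-1)
m=(w[...,2]>.035)&(w[...,2]<.064)&(l[...,1]>-.1)&(l[...,1]<-.02)&(l[...,0]<0)&(l[...,0]>-.25)
print(np.percentile(l[m][:,0],[1,5,50]).round(4))
E
```

```text
5.6 [ 0.4944 -0.2192  0.0714] [26.3 -0.5 -7.8]
[-0.1645 -0.1637 -0.1059]
```

The tray front stayed put while the fingers slipped at about 26 N, far above the 2 N friction, so it is at its stop (front about 90 mm proud of the unit). I'll release and rise.

Request:
send_rows(motion=[[[0.08, 0, 0], [0, 0, 0], -1], [[0.07, 0, 0], [0, 0, 0], -1], [[0, 0, 0], [0, 0, 0], 0], [[0, 0, 0], [0, 0, 0], 0], [[0, 0, 0], [0, 0, 0], 0], [[0, 0, -0.8], [0, 0, 0], 0.2], [[0, 0, -1], [0, 0, 0], 0.4], [[0, 0, -1], [0, 0, 0], 0.4], [[0, 0, -1], [0, 0, 0], 0.4], [[-0.5, 0, -1], [0, 0, 0], 0.4], [[-0.5, 0, -0.5], [0, 0, 0], 0.4], [[0, 0, 0], [0, 0, 0], 0.4]])

```text
time_s: 6.85
ee_pos: [0.465, -0.2149, 0.2307]
eef_rot: [3.14, -0.004, -0.165]
force: [-0.3, -0.4, -0.1]
grip_width: 0.066
grip_force: 0.0
```

```bash
python3 - <<'E'
from h import *
o=get_obs(); print(o['time_s'],o['ee_pos'].round(4),o['eef_rot'].round(3),o['force'].round(1))
W={}
for n in('wrist','side','scene'):
    c=snap(n,n+'3.png'); W[n]=cloud(c); np.savez(n+'3.npz',W=W[n],p=c['pixels'])
w=W['wrist']
m=(w[...,2]>.08)&(w[...,2]<.11)&(w[...,0]<.53)&(w[...,0]>.45)&(abs(w[...,1]+.219)<.03)
for s in W:
    q=W[s]; mm=(q[...,2]>.094)&(q[...,2]<.108)&(q[...,0]<.53)&(q[...,0]>.45)&(abs(q[...,1]+.219)<.03); Q=q[mm]
    if len(Q)>20: print(s,'tab top',len(Q),cv2.minAreaRect((Q[:,:2]*1000).astype(np.float32)),np.median(Q[:,2]).round(4))
# wall tops & floor in wrist
for s in('wrist','side'):
    q=W[s]; m=(q[...,0]>.48)&(q[...,0]<.62)&(q[...,1]>-.36)&(q[...,1]<-.09)&(q[...,2]>.02)&(q[...,2]<.075)
    h,e=np.histogram(q[m][:,2],np.arange(.02,.075,.002)); print(s,dict(zip((e*1000).round().astype(int).tolist(),h.tolist())))
E
```

```text
6.85 [ 0.465  -0.2149  0.2307] [ 3.14  -0.004 -0.165] [-0.3 -0.4 -0.1]
wrist tab top 397 ((508.3143005371094, -219.6041717529297), (9.437061309814453, 25.8470516204834), 80.77892303466797) 0.1014
side tab top 68 ((506.9012451171875, -221.794921875), (13.120810508728027, 24.95107650756836), 70.42279052734375) 0.1004
scene tab top 34 ((509.0030212402344, -217.54641723632812), (12.715230941772461, 26.200803756713867), 74.34346771240234) 0.0996
wrist {20: 0, 22: 0, 24: 0, 26: 0, 28: 0, 30: 2, 32: 1890, 34: 12779, 36: 1784, 38: 352, 40: 352, 42: 385, 44: 389, 46: 403, 48: 403, 50: 475, 52: 1696, 54: 2769, 56: 565, 58: 3231, 60: 2644, 62: 40, 64: 22, 66: 15, 68: 20, 70: 14, 72: 21}
side {20: 9, 22: 15, 24: 10, 26: 8, 28: 15, 30: 73, 32: 301, 34: 516, 36: 318, 38: 179, 40: 163, 42: 179, 44: 175, 46: 168, 48: 182, 50: 229, 52: 362, 54: 333, 56: 359, 58: 417, 60: 289, 62: 81, 64: 20, 66: 15, 68: 21, 70: 16, 72: 16}
```

View pics/wrist3.png

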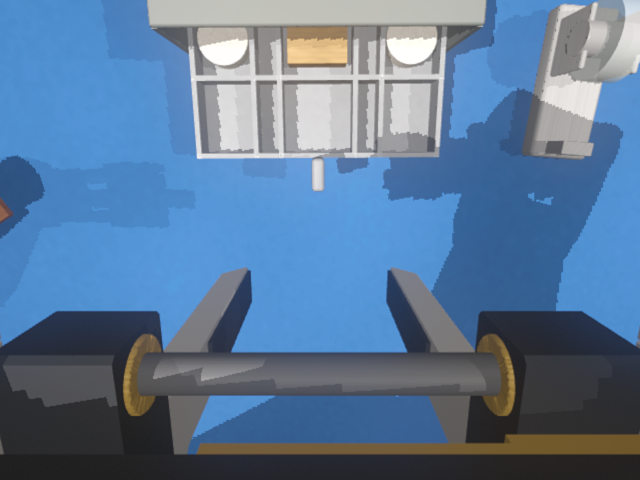

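Wrist view: the tray is out, with the front-row middle cell at pixels (282–352, 80–155) and the narrow cells at (200–252) and (382–440), all empty. Floor is at z ≈ 0.035 and wall tops at ≈ 0.060. Next I'll go towards the wide tin while working out the turn.

Request:
send_rows(motion=[[[0.13, -0.95, 0.1], [0, 0, 0], 0.7], [[0.13, -0.95, 0.1], [0, 0, 0], 0.7], [[0.13, -0.95, 0.1], [0, 0, 0], 0.7], [[0.13, -0.95, 0.1], [0, 0, 0], 0.7], [[0.13, -0.95, 0.1], [0, 0, 0], 0.7], [[0.13, -0.95, 0.1], [0, 0, 0], 0.7], [[0.13, -0.95, 0.1], [0, 0, 0], 0.7], [[0.13, -0.95, 0.1], [0, 0, 0], 0.7], [[0.13, -0.95, 0.1], [0, 0, 0], 0.7], [[0.13, -0.95, 0.1], [0, 0, 0], 0.7]])

```text
time_s: 8.0
ee_pos: [0.5506, 0.0616, 0.1967]
eef_rot: [3.141, 0.002, -0.164]
force: [-0.2, -1.2, -0.2]
grip_width: 0.0799
grip_force: 0.0
```

```bash
cat >> h.py <<'E'
def grasp(base,a,up):
    """TCP and tool rotation for gripping across the lean, TCP 'up' metres along the axis"""
    z=-np.array(a); y=np.cross(np.array(a),[0,0,1.]); y/=np.linalg.norm(y); y*=np.sign(y[0])
    return np.array(base)-z*up, Ro.from_matrix(np.c_[np.cross(y,z),y,z])
WT=([.5278,.1572,.0349],[.2222,-.5261,.8209]); ST=([.5238,.2782,.0354],[-.0134,-.5804,.8142])
E
python3 - <<'E'
from h import *
q=np.load('wrist3.npz')['W']; th=np.radians(-9.3); ex=np.array([np.cos(th),np.sin(th)]); ey=np.array([-ex[1],ex[0]])
c0=np.array([.5083,-.2196])+.047*ex; print('mid',c0,'left',c0+.079*ey,'right',c0-.079*ey)
l=np.stack([(q[...,:2]-c0)@ex,(q[...,:2]-c0)@ey],-1)
m=(q[...,2]>.056)&(q[...,2]<.065)&(abs(l[...,1])<.12)&(abs(l[...,0])<.045)
a=m&(abs(l[...,0])<.022); h,e=np.histogram(l[a][:,1],np.arange(-.12,.121,.002)); print('walls y',[(int(round(x*1000)),int(n)) for x,n in zip(e,h) if n>15])
h,e=np.histogram(l[m][:,0],np.arange(-.045,.046,.002)); print('walls x',[(int(round(x*1000)),int(n)) for x,n in zip(e,h) if n>60])
f=(abs(l[...,0])<.02)&(abs(l[...,1])<.02); print('floor',np.nanmedian(q[f][:,2]))
p,R=grasp(*WT,.11); print(p); o=get_obs(); print(o['ee_pos'],o['qpos'].round(2)); goto(p,R)
E
```

```text
mid [ 0.55468222 -0.22719538] left [ 0.56744892 -0.14923378] right [ 0.54191552 -0.30515698]
walls y [(-106, 118), (-104, 147), (-102, 41), (-56, 121), (-54, 138), (-52, 17), (-34, 123), (-32, 130), (28, 19), (30, 124), (32, 126), (50, 28), (52, 135), (54, 125), (100, 48), (102, 148), (104, 118)]
walls x [(-35, 560), (-33, 534), (-31, 71), (-29, 81), (-27, 78), (-25, 63), (-23, 93), (-21, 68), (-19, 71), (-17, 90), (-15, 62), (-13, 80), (-11, 78), (-9, 71), (-7, 93), (-5, 67), (-3, 91), (-1, 69), (1, 79), (3, 80), (5, 78), (7, 82), (9, 72), (11, 86), (13, 80), (15, 95), (17, 75), (19, 96), (21, 72), (23, 90), (25, 74), (27, 249), (29, 651), (31, 594), (33, 106), (35, 84), (37, 90), (39, 86), (41, 90), (43, 103)]
floor 0.0349341566202391
[0.552242 0.099329 0.125199]
[0.55059184 0.06158519 0.19673964] [ 0.05  0.32  1.52 -0.    1.31  1.78]
t 8.0 shift [-0.15 -1.25  2.38] turn [  5.36   2.98 -17.15] shift after turn [-0.43  0.54  2.61]
```

Request:
send_rows(motion=[[[0, 0, 0], [0.298, 0.166, -0.953], 0.7], [[0, 0, 0], [0.298, 0.166, -0.953], 0.7], [[0, 0, 0], [0.298, 0.166, -0.953], 0.7], [[0, 0, 0], [0.298, 0.166, -0.953], 0.7], [[0, 0, 0], [0.298, 0.166, -0.953], 0.7], [[0, 0, 0], [0.298, 0.166, -0.953], 0.7], [[0, 0, 0], [0.298, 0.166, -0.953], 0.7], [[0, 0, 0], [0.298, 0.166, -0.953], 0.7], [[0, 0, 0], [0.298, 0.166, -0.953], 0.7]])

```text
time_s: 8.9
ee_pos: [0.5503, 0.0603, 0.1969]
eef_rot: [-2.952, -0.3, 0.851]
force: [0.9, 0.3, 0.2]
grip_width: 0.0799
grip_force: 0.0
```

Request:
send_rows(motion=[[[0, 0, 0], [0.298, 0.166, -0.953], 0.7], [[0, 0, 0], [0.298, 0.166, -0.953], 0.7], [[0, 0, 0], [0.298, 0.166, -0.953], 0.7], [[0, 0, 0], [0.298, 0.166, -0.953], 0.7], [[0, 0, 0], [0.298, 0.166, -0.953], 0.7], [[0, 0, 0], [0.298, 0.166, -0.953], 0.7], [[0, 0, 0], [0.298, 0.166, -0.953], 0.7], [[0, 0, 0], [0.298, 0.166, -0.953], 0.7], [[0, 0, 0], [0.298, 0.166, -0.953], 0.7], [[-0.2, 0.25, 0.6], [0, 0, 0], 0.7], [[-0.23, 0.29, 0.6], [0, 0, 0], 0.7], [[0, 0, 0], [0, 0, 0], 0.7]])

```text
time_s: 10.1
ee_pos: [0.5607, 0.0766, 0.1579]
eef_rot: [-3.139, -0.611, 1.97]
force: [0.8, -1.7, -0.0]
grip_width: 0.0801
grip_force: 0.0
```

```bash
python3 - <<'E'
from h import *
o=get_obs(); print(o['time_s'],o['ee_pos'].round(4),o['qpos'].round(2))
Q={'w':[],'s':[]}
for n in('wrist','scene'):
    c=snap(n,n+'4.png'); w=cloud(c); p=c['pixels']; hsv=cv2.cvtColor(p,cv2.COLOR_RGB2HSV)
    for k,(T,r,h) in {'w':(WT,.025,.065),'s':(ST,.018,.072)}.items():
        b,a=map(np.array,T); d=w-b; s=d@a; rad=np.linalg.norm(d-s[...,None]*a,axis=-1)
        m=(hsv[...,1]<60)&(s>.027)&(s<h+.006)&(rad<r+.006); Q[k].append(w[m])
        if m.sum()>50: print(n,k,m.sum(),[x.round(4) for x in cylfit(w[m],r,h,[*b,a[0]/a[2],a[1]/a[2]])])
for k,(T,r,h) in {'w':(WT,.025,.065),'s':(ST,.018,.072)}.items():
    b,a=T; print('both',k,[x.round(4) for x in cylfit(np.vstack(Q[k]),r,h,[*b,a[0]/a[2],a[1]/a[2]])])
E
```

```text
10.1 [0.5607 0.0766 0.1579] [-0.16  0.55  1.39  0.5   1.56 -0.67]
wrist w 4181 [array([0.5296, 0.157 , 0.0352]), array([ 0.2161, -0.5334,  0.8178]), np.float64(0.0004)]
wrist s 1881 [array([0.525 , 0.2779, 0.0357]), array([-0.016 , -0.5838,  0.8117]), np.float64(0.0004)]
scene w 475 [array([0.5278, 0.1577, 0.0345]), array([ 0.2098, -0.5343,  0.8188]), np.float64(0.0009)]
scene s 378 [array([0.5232, 0.2776, 0.0344]), array([-0.013 , -0.5699,  0.8216]), np.float64(0.001)]
both w [array([0.5289, 0.1569, 0.0352]), array([ 0.2138, -0.5344,  0.8177]), np.float64(0.0005)]
both s [array([0.5244, 0.2775, 0.0354]), array([-0.0144, -0.5827,  0.8125]), np.float64(0.0006)]
```

View pics/wrist4.png

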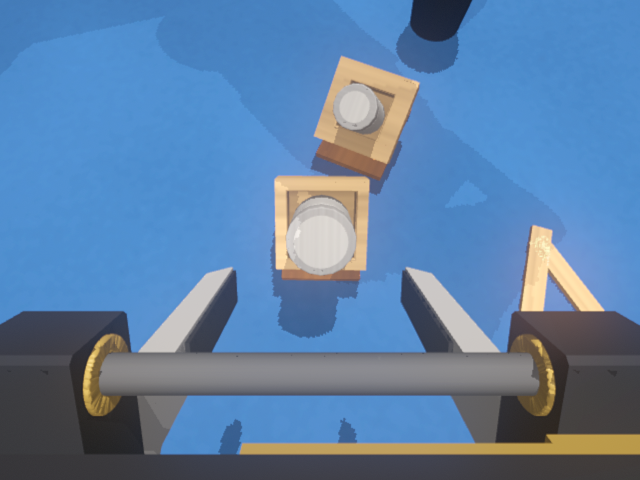

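The wrist view shows the wide tin's lid at (320,245), centred between the fingers and free in its pocket. The slim tin is at (357,107). Fits from both views agree within about 1.5 mm.

```bash
sed -i 's/^WT=.*/WT=([.5292,.157,.0352],[.2150,-.534,.8177]); ST=([.5247,.2777,.0356],[-.0155,-.5832,.8122])/' h.py; python3 - <<'E'
from h import *
goto(*grasp(*WT,.030))
E
```

```text
t 10.2 shift [-0.01  0.05  4.1 ] turn [-0.07  0.04  0.13] shift after turn [-0.03  0.02  4.1 ]
```

Request:
send_rows(motion=[[[0, 0, 0.8], [-0.07, 0.04, 0.13], 0.7], [[0, 0, 0.9], [0, 0, 0], 0.7], [[0, 0.02, 0.9], [0, 0, 0], 0.7], [[0, 0, 0.8], [0, 0, 0], 0.6], [[-0.03, 0, 0.5], [0, 0, 0], 0.5], [[0, 0, 0.2], [0, 0, 0], 0.3], [[0, 0, 0], [0, 0, 0], 0.15], [[0, 0, 0], [0, 0, 0], 0], [[0, 0, 0], [0, 0, 0], -0.3], [[0, 0, 0], [0, 0, 0], -0.3]], squeeze=30)

```text
time_s: 11.2
ee_pos: [0.5365, 0.1404, 0.0613]
eef_rot: [3.138, -0.612, 1.955]
force: [-0.2, -2.0, 4.5]
grip_width: 0.0492
grip_force: 30.0
```

Request:
send_rows(motion=[[[0, 0, -0.3], [0, 0, 0], -0.3], [[0, 0, -0.5], [0, 0, 0], -0.3], [[0, 0, -0.8], [0, 0, 0], -0.3], [[0, 0, -1], [0, 0, 0], -0.3], [[0, 0, -1], [0, 0, 0], -0.3], [[0, 0, -1], [0, 0, 0], -0.3], [[0, 0, 0], [0, 0, 0], -0.3]])

```text
time_s: 11.9
ee_pos: [0.5672, 0.0647, 0.1772]
eef_rot: [3.134, -0.609, 1.956]
force: [0.4, 0.4, -1.6]
grip_width: 0.0495
grip_force: 30.0
```

```bash
cat >> h.py <<'E'
th=np.radians(-9.3); EX=np.array([np.cos(th),np.sin(th),0]); EY=np.array([-EX[1],EX[0],0]); MID=np.array([.5532,-.2270,.035]); LEFT=MID+.0785*EY
RP=Ro.from_matrix(np.c_[np.cross(EY,[0,0,-1]),EY,[0,0,-1.]])  # tool y along unit +y, pointing down
E
python3 - <<'E'
from h import *
o=get_obs(); print(o['ee_pos'].round(4),o['force'].round(1),o['grip_width'],o['qpos'].round(2)); goto(MID+[0,0,.1318],RP)
E
```

```text
[0.5672 0.0647 0.1772] [ 0.4  0.4 -1.6] 0.04946226895299475 [-0.19  0.54  1.37  0.51  1.59 -0.65]
t 11.9 shift [-7.45 -4.05 -4.8 ] turn [ 2.65 -4.59 -8.28] shift after turn [-1.11 -9.67  0.35]
```

Request:
send_rows(motion=[[[0, 0, 0], [0.265, -0.459, -0.828], -0.3], [[0, 0, 0], [0.265, -0.459, -0.828], -0.3], [[0, 0, 0], [0.265, -0.459, -0.828], -0.3], [[0, 0, 0], [0.265, -0.459, -0.828], -0.3], [[0, 0, 0], [0.265, -0.459, -0.828], -0.3], [[0, 0, 0], [0.265, -0.459, -0.828], -0.3], [[0, 0, 0], [0.265, -0.459, -0.828], -0.3], [[0, 0, 0], [0.265, -0.459, -0.828], -0.3], [[0, 0, 0], [0.265, -0.459, -0.828], -0.3], [[0, 0, 0], [0.265, -0.459, -0.828], -0.3], [[0, 0, 0], [0, 0, 0], -0.3]])

```text
time_s: 13.0
ee_pos: [0.5646, 0.0679, 0.1733]
eef_rot: [3.142, -0.006, 2.985]
force: [0.1, 0.1, -1.2]
grip_width: 0.0495
grip_force: 30.0
```

Request:
send_rows(motion=[[[-0.11, -0.8, 0], [0, 0, 0], -0.3], [[-0.11, -0.97, 0], [0, 0, 0], -0.3], [[-0.11, -0.97, 0], [0, 0, 0], -0.3], [[-0.11, -0.97, 0], [0, 0, 0], -0.3], [[-0.11, -0.97, 0], [0, 0, 0], -0.3], [[-0.11, -0.97, 0], [0, 0, 0], -0.3], [[-0.11, -0.97, 0], [0, 0, 0], -0.3], [[-0.11, -0.97, 0], [0, 0, 0], -0.3], [[-0.11, -0.97, 0], [0, 0, 0], -0.3], [[-0.11, -0.8, 0], [0, 0, 0], -0.3], [[0, -0.3, 0], [0, 0, 0], -0.3], [[0, 0, 0], [0, 0, 0], -0.3]])

```text
time_s: 14.2
ee_pos: [0.5515, -0.2249, 0.1725]
eef_rot: [3.14, -0.007, 2.979]
force: [-0.7, 0.4, -1.4]
grip_width: 0.0499
grip_force: 30.0
```

```bash
python3 - <<'E'
from h import *
o=get_obs(); print(o['ee_pos'].round(4),o['eef_rot'].round(3),o['force'].round(1),o['qpos'].round(2)); goto(MID+[0,0,.0318],RP)
b=o['ee_pos']-[0,0,.0318]
for n in('wrist','side','scene'):
    c=snap(n,n+'5.png'); w=cloud(c); hsv=cv2.cvtColor(c['pixels'],cv2.COLOR_RGB2HSV); d=w-b
    m=(hsv[...,1]<60)&(d[...,2]>-.006)&(d[...,2]<.025)&(np.hypot(d[...,0],d[...,1])<.03)
    m|=(hsv[...,1]<60)&(d[...,2]>.058)&(d[...,2]<.072)&(np.hypot(d[...,0],d[...,1])<.022)
    print(n,m.sum()); 
    if m.sum()>80: print([x.round(4) for x in cylfit(w[m],.025,.065,[*b,0,0])])
    if n=='wrist':
        # tab check
        mm=(w[...,2]>.094)&(w[...,2]<.108)&(abs(w[...,0]-.508)<.025)&(abs(w[...,1]+.219)<.025); print('tab',mm.sum(),np.nanmedian(w[mm],axis=0))
E
```

```text
[ 0.5515 -0.2249  0.1725] [ 3.14  -0.007  2.979] [-0.7  0.4 -1.4] [-0.45  0.43  1.42 -0.    1.3  -1.86]
t 14.2 shift [-0.09 -0.07  3.52] turn [ 0.02 -0.06 -0.01] shift after turn [-0.07 -0.06  3.52]
wrist 8928
[array([ 0.5527, -0.2241,  0.1412]), array([ 0.0021, -0.0024,  1.    ]), np.float64(0.0004)]
tab 599 [ 0.50787438 -0.22011806  0.10144997]
side 249
[array([ 0.5513, -0.2227,  0.1405]), array([4.840e-02, 5.000e-04, 9.988e-01]), np.float64(0.0006)]
scene 244
[array([ 0.5509, -0.223 ,  0.1405]), array([-0.0086,  0.0309,  0.9995]), np.float64(0.001)]
```

The fits from the three views put the held tin upright, its base at (0.552, -0.224, 0.141). I'll descend with a small sideways correction.

Request:
send_rows(motion=[[[-0.05, -0.09, 0.4], [0, -0.05, 0], -0.3], [[0, 0, 0.7], [0, 0, 0], -0.3], [[0, 0, 0.8], [0, 0, 0], -0.3], [[0, 0, 0.7], [0, 0, 0], -0.3], [[0, 0, 0.4], [0, 0, 0], -0.3], [[0, 0, 0.2], [0, 0, 0], -0.3], [[0, 0, 0.1], [0, 0, 0], -0.3], [[0, 0, 0.05], [0, 0, 0], -0.3], [[0, 0, 0.05], [0, 0, 0], -0.3], [[0, 0, 0], [0, 0, 0], -0.3]])

```text
time_s: 15.35
ee_pos: [0.553, -0.2272, 0.0713]
eef_rot: [3.141, 0.001, 2.982]
force: [-0.0, -0.6, -1.7]
grip_width: 0.0497
grip_force: 30.0
```

Request:
send_rows(motion=[[[0, 0, 0.04], [0, 0, 0], -0.3], [[0, 0, 0.04], [0, 0, 0], -0.3], [[0, 0, 0], [0, 0, 0], -0.3]])

```text
time_s: 15.65
ee_pos: [0.5528, -0.2271, 0.0685]
eef_rot: [3.141, -0.0, 2.982]
force: [-0.2, -0.5, -0.7]
grip_width: 0.0497
grip_force: 30.0
```

Request:
send_rows(motion=[[[0, 0, 0.03], [0, 0, 0], -0.3], [[0, 0, 0.03], [0, 0, 0], -0.3], [[0, 0, 0], [0, 0, 0], -0.3]])

```text
time_s: 15.95
ee_pos: [0.5529, -0.2271, 0.0668]
eef_rot: [3.141, 0.0, 2.982]
force: [-0.2, -0.3, -0.9]
grip_width: 0.0496
grip_force: 30.0
```

Request:
send_rows(motion=[[[0, 0, 0.03], [0, 0, 0], -0.3], [[0, 0, 0], [0, 0, 0], -0.3]])

```text
time_s: 16.15
ee_pos: [0.5533, -0.2272, 0.0667]
eef_rot: [3.141, 0.001, 2.982]
force: [-1.5, 1.6, 5.6]
grip_width: 0.0498
grip_force: 30.0
```

Request:
send_rows(motion=[[[0, 0, 0.03], [0, 0, 0], -0.3], [[0, 0, 0], [0, 0, 0], -0.3]])

```text
time_s: 16.35
ee_pos: [0.5538, -0.2273, 0.0666]
eef_rot: [3.141, 0.003, 2.982]
force: [-1.0, 2.0, 11.6]
grip_width: 0.0496
grip_force: 30.0
```

Contact force is 11 N with the base at floor height, so I release and rise.

Request:
send_rows(motion=[[[0, 0, -0.03], [0, 0, 0], -0.3], [[0, 0, 0], [0, 0, 0], 0.15], [[0, 0, 0], [0, 0, 0], 0.3], [[0, 0, 0], [0, 0, 0], 0.4], [[0, 0, 0], [0, 0, 0], 0.4], [[0, 0, -0.5], [0, 0, 0], 0.4], [[0, 0, -1], [0, 0, 0], 0.4], [[0, 0, -1], [0, 0, 0], 0.4], [[0, 0, -1], [0, 0, 0], 0.4], [[0, 0, -1], [0, 0, 0], 0.4], [[0, 0, -0.5], [0, 0, 0], 0.4], [[0, 0, 0], [0, 0, 0], 0.4]])

```text
time_s: 17.55
ee_pos: [0.5535, -0.2275, 0.2193]
eef_rot: [-3.141, 0.005, 2.982]
force: [0.5, -0.3, -0.6]
grip_width: 0.0659
grip_force: 0.0
```

```bash
python3 - <<'E'
from h import *
o=get_obs(); print(o['time_s'],o['ee_pos'].round(4),o['force'].round(1))
for n in('wrist','side'):
    c=snap(n,n+'6.png'); w=cloud(c); d=w-MID
    m=(d[...,2]>.03)&(d[...,2]<.075)&(np.hypot(d[...,0],d[...,1])<.033)
    f=cylfit(w[m],.025,.065,[*MID,0,0]); print(n,m.sum(),[x.round(4) for x in f],'off', ((f[0]-MID)@EX).round(4),((f[0]-MID)@EY).round(4))
p,R=grasp(*ST,.115); print(p)
goto(p,R)
E
```

```text
17.55 [ 0.5535 -0.2275  0.2193] [ 0.5 -0.3 -0.6]
wrist 3313 [array([ 0.555 , -0.2265,  0.0353]), array([-0.0024, -0.0019,  1.    ]), np.float64(0.0005)] off 0.0017 0.0008
side 615 [array([ 0.5538, -0.2262,  0.0352]), array([2.0e-04, 6.6e-03, 1.0e+00]), np.float64(0.0008)] off 0.0004 0.0009
[0.5229175 0.210632  0.129003 ]
t 17.65 shift [ 3.3  14.25  2.9 ] turn [-3.72  4.25 11.56] shift after turn [10.14 -1.38 10.84]
```

The wide tin stands upright on the floor of the middle cell, off-centre by under 2 mm. Now the slim tin.

Request:
send_rows(motion=[[[0.22, 0.95, 0], [0, 0, 0], 0.4], [[0.22, 0.95, 0], [0, 0, 0], 0.4], [[0.22, 0.95, 0], [0, 0, 0], 0.4], [[0.22, 0.95, 0], [0, 0, 0], 0.4], [[0.22, 0.95, 0], [0, 0, 0], 0.4], [[0.22, 0.95, 0], [0, 0, 0], 0.4], [[0.22, 0.95, 0], [0, 0, 0], 0.4], [[0.22, 0.95, 0], [0, 0, 0], 0.4], [[0.22, 0.95, 0], [0, 0, 0], 0.4], [[0.22, 0.95, 0], [0, 0, 0], 0.4], [[0.22, 0.95, 0], [0, 0, 0], 0.4], [[0.22, 0.95, 0], [0, 0, 0], 0.4]])

```text
time_s: 18.85
ee_pos: [0.5283, 0.1242, 0.2148]
eef_rot: [-3.142, -0.002, 2.982]
force: [0.4, -0.4, 0.1]
grip_width: 0.0661
grip_force: 0.0
```

Request:
send_rows(motion=[[[0.22, 0.95, 0], [0, 0, 0], 0.4], [[0.22, 0.95, 0], [0, 0, 0], 0.4], [[0.22, 0.95, 0], [0, 0, 0], 0.4], [[0, 0, 0], [-0.286, 0.327, 0.889], 0.4], [[0, 0, 0], [-0.286, 0.327, 0.889], 0.4], [[0, 0, 0], [-0.286, 0.327, 0.889], 0.4], [[0, 0, 0], [-0.286, 0.327, 0.889], 0.4], [[0, 0, 0], [-0.286, 0.327, 0.889], 0.4], [[0, 0, 0], [-0.286, 0.327, 0.889], 0.4], [[0, 0, 0], [-0.286, 0.327, 0.889], 0.4], [[0, 0, 0], [-0.286, 0.327, 0.889], 0.4], [[0, 0, 0], [-0.286, 0.327, 0.889], 0.4]])

```text
time_s: 20.05
ee_pos: [0.5227, 0.2104, 0.2148]
eef_rot: [3.034, -0.442, 2.023]
force: [0.2, 0.7, 0.3]
grip_width: 0.0656
grip_force: 0.0
```

Request:
send_rows(motion=[[[0, 0, 0], [-0.286, 0.327, 0.889], 0.4], [[0, 0, 0], [-0.286, 0.327, 0.889], 0.4], [[0, 0, 0], [-0.286, 0.327, 0.889], 0.4], [[0, 0, 0], [-0.286, 0.327, 0.889], 0.4], [[0, 0, 0], [0, 0, 0], 0.4]])

```text
time_s: 20.55
ee_pos: [0.5223, 0.2101, 0.2146]
eef_rot: [-3.137, -0.623, 1.54]
force: [0.1, 0.9, -0.5]
grip_width: 0.0655
grip_force: 0.0
```

```bash
python3 - <<'E'
from h import *
o=get_obs(); print(o['time_s'],o['ee_pos'].round(4),o['qpos'].round(2))
c=snap('wrist','wrist7.png'); w=cloud(c); b,a=map(np.array,ST); d=w-b; s=d@a; rad=np.linalg.norm(d-s[...,None]*a,axis=-1)
hsv=cv2.cvtColor(c['pixels'],cv2.COLOR_RGB2HSV); m=(hsv[...,1]<60)&(s>.027)&(s<.078)&(rad<.025)
print(m.sum(),[x.round(4) for x in cylfit(w[m],.018,.072,[*b,a[0]/a[2],a[1]/a[2]])])
goto(*grasp(*ST,.1)); goto(*grasp(*ST,.033))
E
```

```text
20.55 [0.5223 0.2101 0.2146] [ 0.03  0.27  1.65  0.66  1.25 -0.17]
2041 [array([0.5251, 0.2778, 0.0354]), array([-0.0112, -0.5884,  0.8085]), np.float64(0.0004)]
t 20.6 shift [-1.66  0.01  2.84] turn [-0.02  0.01  0.01] shift after turn [-1.66  0.01  2.84]
t 20.6 shift [-1.66  0.02  5.08] turn [-0.02  0.01  0.01] shift after turn [-1.66  0.01  5.07]
```

Request:
send_rows(motion=[[[-0.83, 0, 0.9], [0, 0, 0], 0.4], [[-0.83, 0.01, 0.9], [0, 0, 0], 0.4], [[0, 0, 0.8], [0, 0, 0], 0.4], [[0, 0, 0.8], [0, 0, 0], 0.4], [[0, 0, 0.8], [0, 0, 0], 0.4], [[0, 0, 0.6], [0, 0, 0], 0.4], [[0, 0, 0.3], [0, 0, 0], 0.3], [[0, 0, 0], [0, 0, 0], 0], [[0, 0, 0], [0, 0, 0], -0.2], [[0, 0, 0], [0, 0, 0], -0.5], [[0, 0, 0], [0, 0, 0], -0.5], [[0, 0, 0], [0, 0, 0], -0.5]])

```text
time_s: 21.8
ee_pos: [0.5251, 0.2591, 0.0635]
eef_rot: [3.14, -0.623, 1.546]
force: [-0.2, -2.5, 4.7]
grip_width: 0.0359
grip_force: 30.0
```

Request:
send_rows(motion=[[[0, 0, -0.3], [0, 0, 0], -0.5], [[0, 0, -0.5], [0, 0, 0], -0.5], [[0, 0, -0.8], [0, 0, 0], -0.5], [[0, 0, -1], [0, 0, 0], -0.5], [[0, 0, -1], [0, 0, 0], -0.5], [[0, 0, -1], [0, 0, 0], -0.5], [[0, 0, -0.4], [0, 0, 0], -0.5], [[0, 0, 0], [0, 0, 0], -0.5]])

```text
time_s: 22.6
ee_pos: [0.523, 0.1709, 0.186]
eef_rot: [3.138, -0.623, 1.546]
force: [-0.2, 0.1, -2.0]
grip_width: 0.0356
grip_force: 30.0
```

```bash
python3 - <<'E'
from h import *
o=get_obs(); print(o['ee_pos'].round(4),o['force'].round(1),o['grip_width'],o['qpos'].round(2)); goto(LEFT+[0,0,.15],RP)
E
```

```text
[0.523  0.1709 0.186 ] [-0.2  0.1 -2. ] 0.035647853070022065 [-0.05  0.3   1.69  0.66  1.24 -0.27]
t 22.6 shift [-8.66  1.72 -6.17] turn [  3.74  -4.24 -11.54] shift after turn [ -3.14 -10.31   0.03]
```

Request:
send_rows(motion=[[[0, 0, 0], [0.288, -0.326, -0.888], -0.5], [[0, 0, 0], [0.288, -0.326, -0.888], -0.5], [[0, 0, 0], [0.288, -0.326, -0.888], -0.5], [[0, 0, 0], [0.288, -0.326, -0.888], -0.5], [[0, 0, 0], [0.288, -0.326, -0.888], -0.5], [[0, 0, 0], [0.288, -0.326, -0.888], -0.5], [[0, 0, 0], [0.288, -0.326, -0.888], -0.5], [[0, 0, 0], [0.288, -0.326, -0.888], -0.5], [[0, 0, 0], [0.288, -0.326, -0.888], -0.5], [[0, 0, 0], [0.288, -0.326, -0.888], -0.5], [[0, 0, 0], [0.288, -0.326, -0.888], -0.5], [[0, 0, 0], [0.288, -0.326, -0.888], -0.5]])

```text
time_s: 23.8
ee_pos: [0.5219, 0.1726, 0.1832]
eef_rot: [3.112, -0.044, 2.881]
force: [0.8, 0.5, -0.8]
grip_width: 0.0356
grip_force: 30.0
```

Request:
send_rows(motion=[[[0, 0, 0], [0.288, -0.326, -0.888], -0.5], [[-0.28, -0.9, 0], [0, 0, 0], -0.5], [[-0.28, -0.95, 0], [0, 0, 0], -0.5], [[-0.28, -0.95, 0], [0, 0, 0], -0.5], [[-0.28, -0.95, 0], [0, 0, 0], -0.5], [[-0.28, -0.95, 0], [0, 0, 0], -0.5], [[-0.28, -0.95, 0], [0, 0, 0], -0.5], [[-0.28, -0.95, 0], [0, 0, 0], -0.5], [[-0.28, -0.95, 0], [0, 0, 0], -0.5], [[-0.28, -0.95, 0], [0, 0, 0], -0.5], [[-0.28, -0.95, 0], [0, 0, 0], -0.5], [[-0.34, -0.86, 0], [0, 0, 0], -0.5]])

```text
time_s: 25.0
ee_pos: [0.5658, -0.149, 0.183]
eef_rot: [-3.141, -0.005, 2.982]
force: [-0.1, 1.1, -0.2]
grip_width: 0.0353
grip_force: 30.0
```

Request:
send_rows(motion=[[[0, 0, 0], [0, 0, 0], -0.5], [[0, 0, 0], [0, 0, 0], -0.5]])

```text
time_s: 25.2
ee_pos: [0.5658, -0.1479, 0.1832]
eef_rot: [-3.142, -0.005, 2.981]
force: [0.9, 0.4, -0.6]
grip_width: 0.0354
grip_force: 30.0
```

```bash
python3 - <<'E'
from h import *
o=get_obs(); print(o['time_s'],o['ee_pos'].round(4),o['eef_rot'].round(3),o['force'].round(1),o['qpos'].round(2)); goto(LEFT+[0,0,.0337],RP)
b=o['ee_pos']-[0,0,.0337]; print('LEFT',LEFT.round(4))
for n in('wrist','side','scene'):
    c=snap(n,n+'8.png'); w=cloud(c); hsv=cv2.cvtColor(c['pixels'],cv2.COLOR_RGB2HSV); d=w-b; r=np.hypot(d[...,0],d[...,1])
    m=(hsv[...,1]<60)&(d[...,2]>-.006)&(d[...,2]<.027)&(r<.023)|(hsv[...,1]<60)&(d[...,2]>.065)&(d[...,2]<.078)&(r<.017)
    if m.sum()>60: print(n,m.sum(),[x.round(4) for x in cylfit(w[m],.018,.072,[*b,0,0])])
E
```

```text
25.2 [ 0.5658 -0.1479  0.1832] [-3.142 -0.005  2.981] [ 0.9  0.4 -0.6] [-0.32  0.4   1.44 -0.    1.31 -1.73]
t 25.2 shift [-0.03 -0.05  3.82] turn [-0.   -0.04  0.02] shift after turn [-0.01 -0.05  3.82]
LEFT [ 0.5659 -0.1495  0.035 ]
wrist 6068 [array([ 0.5685, -0.1474,  0.15  ]), array([0.008, 0.005, 1.   ]), np.float64(0.0003)]
side 152 [array([ 0.5673, -0.1464,  0.1506]), array([0.0127, 0.0146, 0.9998]), np.float64(0.0008)]
scene 181 [array([ 0.5666, -0.1465,  0.15  ]), array([-0.0275,  0.0113,  0.9996]), np.float64(0.001)]
```

Request:
send_rows(motion=[[[0.03, -0.09, 0.4], [0, -0.04, 0], -0.5], [[0, 0, 0.8], [0, 0, 0], -0.5], [[0, 0, 0.8], [0, 0, 0], -0.5], [[0, 0, 0.8], [0, 0, 0], -0.5], [[0, 0, 0.4], [0, 0, 0], -0.5], [[0, 0, 0.2], [0, 0, 0], -0.5], [[0, 0, 0.1], [0, 0, 0], -0.5], [[0, 0, 0.1], [0, 0, 0], -0.5], [[0, 0, 0.05], [0, 0, 0], -0.5], [[0, 0, 0], [0, 0, 0], -0.5]])

```text
time_s: 26.35
ee_pos: [0.565, -0.1511, 0.0754]
eef_rot: [-3.141, 0.002, 2.981]
force: [-1.0, -1.3, -0.3]
grip_width: 0.0358
grip_force: 30.0
```

Request:
send_rows(motion=[[[0, 0, 0.05], [0, 0, 0], -0.5], [[0, 0, 0.03], [0, 0, 0], -0.5], [[0, 0, 0], [0, 0, 0], -0.5]])

```text
time_s: 26.65
ee_pos: [0.5649, -0.1511, 0.0726]
eef_rot: [-3.141, 0.002, 2.981]
force: [0.1, -0.2, -0.6]
grip_width: 0.0354
grip_force: 30.0
```

Request:
send_rows(motion=[[[0, 0, 0.05], [0, 0, 0], -0.5], [[0, 0, 0.03], [0, 0, 0], -0.5], [[0, 0, 0], [0, 0, 0], -0.5]])

```text
time_s: 26.95
ee_pos: [0.5648, -0.151, 0.0701]
eef_rot: [-3.141, 0.001, 2.981]
force: [0.4, 0.1, -0.5]
grip_width: 0.0355
grip_force: 30.0
```

Request:
send_rows(motion=[[[0, 0, 0.03], [0, 0, 0], -0.5], [[0, 0, 0.03], [0, 0, 0], -0.5], [[0, 0, 0], [0, 0, 0], -0.5]])

```text
time_s: 27.25
ee_pos: [0.5649, -0.1511, 0.0685]
eef_rot: [-3.141, 0.002, 2.981]
force: [-0.1, 0.4, -0.8]
grip_width: 0.0356
grip_force: 30.0
```

Request:
send_rows(motion=[[[0, 0, 0.02], [0, 0, 0], -0.5], [[0, 0, 0], [0, 0, 0], -0.5]])

```text
time_s: 27.45
ee_pos: [0.5651, -0.1511, 0.0684]
eef_rot: [-3.141, 0.002, 2.981]
force: [-1.2, 0.1, 4.5]
grip_width: 0.0355
grip_force: 30.0
```

Contact on the floor. I'll release, opening only partway to clear the wide tin, and rise.

Request:
send_rows(motion=[[[0, 0, 0], [0, 0, 0], -0.1], [[0, 0, 0], [0, 0, 0], 0.1], [[0, 0, 0], [0, 0, 0], 0.1], [[0, 0, 0], [0, 0, 0], 0.1], [[0, 0, -0.5], [0, 0, 0], 0.1], [[0, 0, -1], [0, 0, 0], 0.1], [[0, 0, -1], [0, 0, 0], 0.1], [[0, 0, -1], [0, 0, 0], 0.1], [[0, 0, -1], [0, 0, 0], 0.1], [[0, 0, -1], [0, 0, 0], 0.1], [[0.5, 0, -0.5], [0, 0, 0], 0.1], [[0, 0, 0], [0, 0, 0], 0.1]])

```text
time_s: 28.65
ee_pos: [0.5498, -0.1486, 0.2513]
eef_rot: [-3.14, 0.006, 2.981]
force: [0.8, -0.0, -0.2]
grip_width: 0.0516
grip_force: 0.0
```

```bash
python3 - <<'E'
from h import *
o=get_obs(); print(o['time_s'],o['ee_pos'].round(4),o['force'].round(1))
for n in('wrist','side'):
    c=snap(n,n+'9.png'); w=cloud(c)
    for C,r,h in((MID,.025,.065),(LEFT,.018,.072)):
        d=w-C; m=(d[...,2]>.03)&(d[...,2]<.08)&(np.hypot(d[...,0],d[...,1])<r+.008)
        f=cylfit(w[m],r,h,[*C,0,0]); print(n,m.sum(),[x.round(4) for x in f],'off',((f[0]-C)@EX).round(4),((f[0]-C)@EY).round(4))
    m=(w[...,2]>.094)&(w[...,2]<.108)&(abs(w[...,0]-.508)<.025)&(abs(w[...,1]+.219)<.025); print('tab',m.sum(),np.nanmedian(w[m],axis=0).round(4))
E
```

```text
28.65 [ 0.5498 -0.1486  0.2513] [ 0.8 -0.  -0.2]
wrist 2901 [array([ 0.555 , -0.2268,  0.0352]), array([-0.0017, -0.0027,  1.    ]), np.float64(0.0004)] off 0.0017 0.0005
wrist 1603 [array([ 0.5679, -0.1504,  0.0352]), array([ 0.0039, -0.0057,  1.    ]), np.float64(0.0004)] off 0.0021 -0.0005
tab 469 [ 0.5118 -0.2198  0.1011]
side 609 [array([ 0.5539, -0.2255,  0.0352]), array([ 0.0024, -0.0082,  1.    ]), np.float64(0.0009)] off 0.0005 0.0016
side 362 [array([ 0.5665, -0.1496,  0.0352]), array([ 0.0062, -0.0038,  1.    ]), np.float64(0.0009)] off 0.0006 0.0
tab 95 [ 0.5125 -0.2243  0.0999]
```

View pics/wrist9.png

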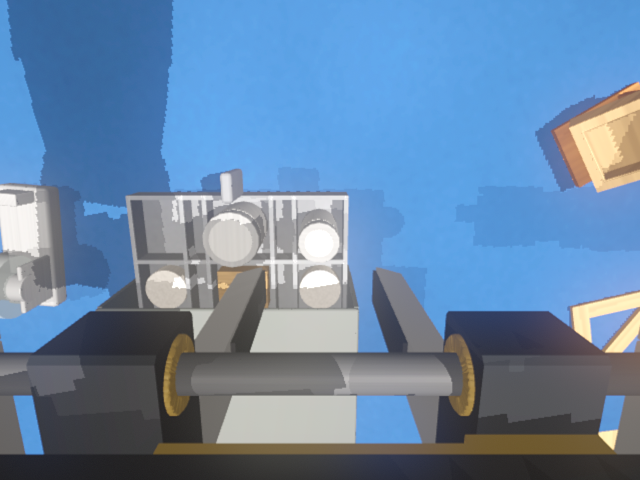

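View pics/side9.png

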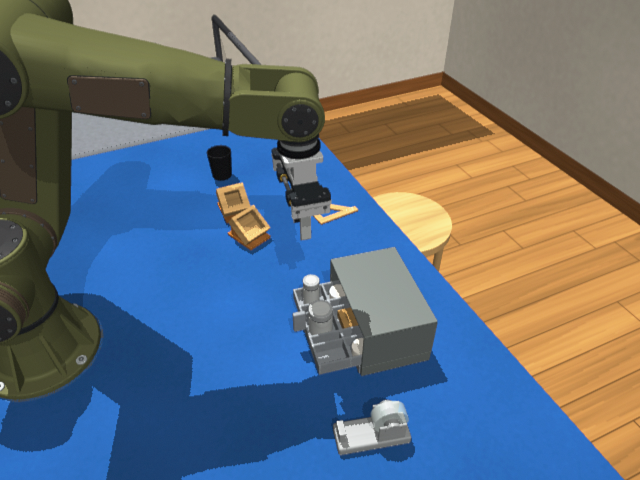

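Both tins stand upright in their cells: wide at wrist pixel (233,235), slim at (319,240). The holders are empty and the other things are untouched. I'll check that the tray is still exactly at its stop, since I eased inwards before releasing the tab.

```bash
python3 - <<'E'
from h import *
ex=np.array([.9866,-.163]);ey=np.array([.163,.9866]);u0=np.array([.680,-.248])
c=snap('side'); now=cloud(c)
for n,w in(('released',np.load('side3.npz')['W']),('now',now)):
    l=np.stack([(w[...,:2]-u0)@ex,(w[...,:2]-u0)@ey],-1)
    m=(w[...,2]>.035)&(w[...,2]<.064)&(l[...,1]>-.1)&(l[...,1]<-.02)&(l[...,0]<0)&(l[...,0]>-.25)
    print(n,np.percentile(l[m][:,0],[1,5,50]).round(4))
c=snap('wrist'); w=cloud(c); l=np.stack([(w[...,:2]-u0)@ex,(w[...,:2]-u0)@ey],-1)
m=(w[...,2]>.094)&(w[...,2]<.108)&(l[...,0]<-.163)&(abs(l[...,1])<.015); print('tab local x range',np.percentile(l[m][:,0],[1,50,99]).round(4))
goto([.4836,-.2157,.13],RP)
E
```

```text
released [-0.1626 -0.1619 -0.1052]
now [-0.1613 -0.1607 -0.1062]
tab local x range [-0.1853 -0.1741 -0.1631]
t 28.85 shift [ 1.82 -2.56  3.9 ] turn [-0.    0.    0.02] shift after turn [ 1.81 -2.57  3.9 ]
```

The tray slid back about 2–3 mm on release. I'll pull it gently to the stop again by the tab.

Request:
send_rows(motion=[[[0.35, -0.85, 0], [0, 0, 0], 0], [[0.35, -0.86, 0], [0, 0, 0], 0], [[0.36, -0.86, 0], [0, 0, 0], -0.2], [[0, 0, 0], [0, 0, 0], -0.3], [[0, 0, 0], [0, 0, 0], -0.3]], squeeze=20)

```text
time_s: 29.35
ee_pos: [0.5061, -0.2196, 0.2471]
eef_rot: [-3.141, 0.001, 2.98]
force: [0.3, 0.4, 0.3]
grip_width: 0.0334
grip_force: 0.0
```

```bash
python3 - <<'E'
from h import *
o=get_obs(); print(o['ee_pos'].round(4),o['grip_width'])
c=snap('side'); w=cloud(c); u0=np.array([.680,-.248,0]); d=w-u0; x=d@EX; y=d@EY
m=(w[...,2]>.085)&(w[...,2]<.106)&(x<-.155)&(x>-.2)&(abs(y)<.02); Q=np.c_[x[m],y[m]]; print(m.sum(),np.percentile(Q,[3,50,97],axis=0).round(4), 'tcp',(o['ee_pos']-u0)@EX,(o['ee_pos']-u0)@EY)
E
```

```text
[ 0.5061 -0.2196  0.2471] 0.033360856867001284
108 [[-0.1858 -0.0068]
 [-0.1741 -0.0042]
 [-0.1613  0.002 ]] tcp -0.17617543531787141 -9.044148516603942e-05
```

Request:
send_rows(motion=[[[0, 0, 1], [0, 0, 0], -0.3], [[0, 0, 1], [0, 0, 0], -0.3], [[0, 0, 1], [0, 0, 0], -0.3], [[0, 0, 1], [0, 0, 0], -0.3], [[0, 0, 1], [0, 0, 0], -0.3], [[0, 0, 0.8], [0, 0, 0], -0.3], [[0, 0, 0], [0, 0, 0], -0.3], [[0, 0, 0], [0, 0, 0], -1], [[0, 0, 0], [0, 0, 0], -1], [[0, 0, 0], [0, 0, 0], -1], [[0, 0, 0], [0, 0, 0], -1]])

```text
time_s: 30.5
ee_pos: [0.5069, -0.2211, 0.0752]
eef_rot: [-3.138, 0.004, 2.981]
force: [-1.4, -10.4, 1.3]
grip_width: 0.0101
grip_force: 20.0
```

Request:
send_rows(motion=[[[0.03, 0, 0], [0, 0, 0], -1], [[0.03, 0, 0], [0, 0, 0], -1], [[0.03, 0, 0], [0, 0, 0], -1], [[0, 0, 0], [0, 0, 0], -1]])

```text
time_s: 30.9
ee_pos: [0.5042, -0.2207, 0.0752]
eef_rot: [-3.139, 0.004, 2.981]
force: [-0.4, -8.9, 1.4]
grip_width: 0.01
grip_force: 20.0
```

Request:
send_rows(motion=[[[0.03, -0.03, 0], [0, 0, 0], -1], [[0.03, 0, 0], [0, 0, 0], -1], [[0, 0, 0], [0, 0, 0], -1]])

```text
time_s: 31.2
ee_pos: [0.5038, -0.2206, 0.0752]
eef_rot: [-3.14, 0.008, 2.981]
force: [12.6, -4.2, -4.9]
grip_width: 0.0096
grip_force: 20.0
```

Request:
send_rows(motion=[[[0.03, 0, 0], [0, 0, 0], -1], [[0.03, 0, 0], [0, 0, 0], -1], [[0, 0, 0], [0, 0, 0], -1]])

```text
time_s: 31.5
ee_pos: [0.503, -0.2205, 0.0753]
eef_rot: [-3.139, 0.01, 2.981]
force: [20.5, -5.5, -9.2]
grip_width: 0.0099
grip_force: 20.0
```

Stop reached (force rises to 20 N with no travel). This time I open directly.

Request:
send_rows(motion=[[[0, 0, 0], [0, 0, 0], -0.4], [[0, 0, 0], [0, 0, 0], -0.2], [[0, 0, 0], [0, 0, 0], -0.2], [[0, 0, 0], [0, 0, 0], -0.2], [[0, 0, -0.5], [0, 0, 0], -0.2], [[0, 0, -1], [0, 0, 0], -0.2], [[0, 0, -1], [0, 0, 0], -0.2], [[0, 0, -1], [0, 0, 0], -0.2], [[0.5, 0, -1], [0, 0, 0], -0.2], [[1, 0, -1], [0, 0, 0], -0.2], [[0.5, 0, -0.5], [0, 0, 0], -0.2], [[0, 0, 0], [0, 0, 0], -0.2]])

```text
time_s: 32.7
ee_pos: [0.4401, -0.2101, 0.2562]
eef_rot: [-3.139, 0.006, 2.981]
force: [0.3, -0.7, -0.5]
grip_width: 0.0371
grip_force: 0.0
```

```bash
python3 - <<'E'
from h import *
o=get_obs(); print(o['time_s'],o['ee_pos'].round(4),o['force'].round(1))
w=cloud(snap('side')); d=w-np.array([.680,-.248,0]); x=d@np.array([.9866,-.163,0]); y=d@np.array([.163,.9866,0])
m=(w[...,2]>.035)&(w[...,2]<.064)&(y>-.1)&(y<-.02)&(x<0)&(x>-.25); print('front',np.percentile(x[m],[1,5,50]).round(4))
for C,r,h in((MID,.025,.065),(LEFT,.018,.072)):
    e=w-C; m=(e[...,2]>.03)&(e[...,2]<.08)&(np.hypot(e[...,0],e[...,1])<r+.01)
    f=cylfit(w[m],r,h,[*C,0,0]); print([q.round(4) for q in f],'off',((f[0]-C)@EX).round(4),((f[0]-C)@EY).round(4))
E
```

```text
32.7 [ 0.4401 -0.2101  0.2562] [ 0.3 -0.7 -0.5]
front [-0.1643 -0.1635 -0.1078]
[array([ 0.5512, -0.2256,  0.0351]), array([6.0e-04, 5.4e-03, 1.0e+00]), np.float64(0.0008)] off -0.0022 0.0011
[array([ 0.5642, -0.1494,  0.0351]), array([-0.0062, -0.0011,  1.    ]), np.float64(0.0009)] off -0.0017 -0.0001
```

The tray front is back at its stop position (-0.1635), both tins are upright on the floor and the robot touches nothing.

```bash
python3 -c "
from station import *
print(hand_in())"
```

```text
the job is handed in; nothing more can be done
None
```

The job is handed in at about 33 s: the tray is out at its stop after a second short pull (it had slid back 2–3 mm when I first let go of the tab), with the wide tin upright in the middle cell, the slim tin upright in the left narrow cell, and the dispenser, cup and set square not touched.

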